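# Push a freshly gilded jar under the spring-closed drying cover

## Robot

A 6-joint arm with a two-finger parallel gripper is mounted at the origin on the work surface. World frame = base frame: x ahead of the robot, y to its left, z up, the work surface at z = 0. Lengths are in mm, angles in rad, forces in N, time in s.
With the tool pointing down it reaches from about 400 to 925 mm from the base axis. Payload 12.5 kg.
Tool frame: the origin (TCP) lies at the centre of the arm's flange, where the gripper is bolted on; the fingertips stand 190 mm ahead of it and the grasp point (between the pads) lies 171 mm ahead of it; z points along the fingers, y is the line along which they close (so a half turn about z gives the same grasp; the last joint's range is limited). The gripper opens to 95 mm and grips with 3 to 60 N. Pads are 20 mm wide; open, the fingers measure 119 mm over their backs; the gripper's body (75 mm by 180 mm) begins 59 mm behind the grasp point.
Start: joints at [1.111, 0.491, 1.559, -0, 1.092, -0.106], TCP at [216.517, 586.298, 404.761] pointing down, gripper open.
Joint ranges: [-3.1, 3.1], [-0.84, 2.19], [0.05, 2.79], [-1.13, 4.28], [0.06, 2.93], [-2.69, 2.69]. Speed limits (rad/s): [2.22, 2.22, 2.79, 3.14, 3.14, 3.14].

## Interface

Orientations are given as [roll, pitch, yaw] about the fixed x, y, z axes, in that order (R = Rz(yaw) Ry(pitch) Rx(roll)).
In Python, from cell import env, read_camera, search_frame, cut_out gives the robot as it stands. The module is installed in compiled form; this text tells all that it offers.
- The arm moves only by the tool move_arm, never from a script. Its argument "commands" is a list of rows, each a list of 3 entries, a list of its own where there are three numbers: the shift along the world's x, y, z normalised to -1 to 1, where 1 is 0.03 m, then the turn about the world's z normalised to -1 to 1, where 1 is 0.08 rad, then the opening, from -1 (shut) to 1 (fully open), so that 0 is half open. A call has 1 to 20 rows; each row shifts and turns the commanded pose from where the row before left it; what a row does not reach is not made up. A row lasts 1/12 s, in which the tool goes at most 41.7 mm and 7.16 degrees, less where a joint would pass 70% of its speed; a pose out of reach is approached as far as the arm can. A call with a number of a shift or a turn outside -1 to 1 is refused whole. A call with a gripper value outside its range is refused whole. The fingers move at their own pace and stop on an object; the grip force is fixed at half the most. Time passes only in rows, so rows that do not move let the fingers close. It gives the time, the measured TCP pose, the force, the opening and the grip force at its end, in the units of the state.
- env.state(): the state, without advancing time (a new reading comes with each control period).
- read_camera(name): name is "scene" or "top" or "wrist"; returns a dict with "image" (480x640x3 uint8, red, green, blue), "fx", "fy", "cx", "cy" (pixels), "rvec" (rotation vector, rad) and "tvec" (3), from world to camera coordinates, as OpenCV has them. Camera axes: x right, y down, z forward; pixel columns grow to the right and rows downward; lengths in mm; the calibration is good to about 2 mm. A picture is of the moment at which its call begins. There is no depth.
- env.job_done(): hands the job in; it is judged then, once.
Trained networks look in a picture, given as the dict that the camera call returned (one of the last four; its "shot" number tells which), for a name from the list of things; names that differ only in an ending like _2 or _b are one class to them, and where a whole thing is asked for, a point or a joint stands for the part that bears it (a point fixed in the world has none). Each returns a list of dicts, best first, with "confidence" (0 to 1); they miss things now and then, are a little off and sometimes report something else, mostly with a low value. They report only what shows in the picture. A call takes as long as a camera call. They do not tell look-alikes from the thing itself.
- search_frame(thing, picture): "at" ([column, row] in pixels, amid what is visible of it).
- cut_out(thing, picture): "region" (480x640 bool, what is visible of it) and "at" ([column, row] in pixels, amid what is visible of it).
The state is a dict: "t": time; "joints": joint angles; "qvel": joint speeds; "tau": joint torques, N m; "eef_pos": TCP position; "tcp_rot": TCP orientation; "ft_force": force on the tool from outside, world axes, zero at the start; "moment": the same for the moment, N m; "opening": opening from 0.0 (shut) to 1.0 (fully open); "grip_force": force on a finger pad.
Only numpy, scipy, OpenCV 4.12 (cv2) and the standard library are available. Lean on these libraries where they do the work, as an engineer would, in place of code of your own. Each camera call takes 0.05 s, during which the arm holds its last target. There are 200 camera calls.

## Task

Press the yellow wing of the drying station outward with one fingertip so that its spring-closed cover swings up, and while that finger holds it well open, push the blue carrier with the other fingertip along its track until it is fully home against the stop under the cover. Then take the hand away so that the cover swings shut over the jar. The gilding is wet: the cover must not touch the jar or the carrier, the carrier must only be pushed, never lifted or tipped, and the vases and paint pot nearby must stay where they are.

Things in the scene. Friction and masses are not known exactly. Their poses are not given: they have to be found in the camera images.
- station: Drying station fixed on the bench: aluminium deck, top 12 mm above the bench, x -190 to 65, y -54 to 62 mm, with a white air box (75 mm high) at its far end. Origin on the bench, on the lane's centre line, below the front of the closed cover; x = pushing direction (towards the white box), y left, z up. Guide rails, 8 mm high above the deck, 6 mm wide, inner faces at y = +/-23.5, x -155 to 60 mm.
- stop (a point): Front face of the black stop block that ends the lane, at deck height on the centre line: station x = 52 mm. The carrier is home when its front end meets it.
- cover: Spring-closed cover, one piece with the wing. Closed: station x 0 to 64, y -32 to 46 mm; clear roof 55 to 59 mm above the bench; yellow front lip (x 0 to 4 mm) and right skirt, lower edges 26 mm above the bench: the carrier's base passes under the closed lip, the jar does not (it does from 0.65 rad). It swings up and left, up to 88 mm from the hinge. Origin on the hinge line at station x = 0.
- wing (a point): Yellow plate to press, rigid with the cover: 180 long, 45 high, 4 mm thick. Closed it is upright, left of the lane: station x -180 to 0, y 42 to 46 mm, 19 to 64 mm above the bench. Pressing its lane-side face left (+y) leans it outward and lifts the cover; a finger can slide along it in x meanwhile. This point is its middle. The hinge line runs along x at y 44 mm, 13 mm above the bench.
- flap (a joint): Opening angle of cover and wing, rad: 0 closed (wing upright), 1.25 the end stop (wing leaning 72 degrees left). A spring closes it from any angle. Opening it with a fingertip 22 mm above the deck takes about 4 to 5 N, and 0.85 rad is reached about 23 mm after first contact.
- carrier: Blue carrier lying loose between the rails, about 0.18 kg, with a dark-blue gilded jar (40 mm across) fixed on it. Origin under the jar, at deck height; x = pushing direction. Base 8 high, 44 wide, x -62 to 22 mm; jar top 33 mm above its underside; upright end plate to push on: 36 wide, x -62 to -52, top at 42 mm. Starts at station x -70 to -35; home at x = 30 mm, the end plate still outside the cover.
- vase_a: Dark-blue gilded vase, 68 mm across, 115 mm high, on the bench right of the station. Leave alone. Origin: centre of its foot.
- vase_b: A like vase, on the bench left of the station. Leave alone. Origin: centre of its foot.
- paint_pot: Closed white paint pot with a gold lid, 56 mm across, 45 mm high, on the bench right of the station. Leave alone. Origin: centre of its foot.
Things that resemble listed ones, but are neither listed nor needed, are in the scene too. Of the things that look like the carrier, the largest one is meant.

How it is judged (in metres and radians):
On the way, in this order (a step that is already met when the one before it is completed fails the run):
1. a finger on the wing holds the cover open past 0.65 rad while the jar is still outside (value of joint flap above 0.65 rad and contact force between the fingers and cover above 0.2 N and x of carrier in the frame of station below -0.02 m), for 0.2 s.
2. the carrier is home while a finger on the wing still holds the cover open past 0.5 rad (x of carrier in the frame of station between 0.025 and 0.034 m and y of carrier in the frame of station between -0.005 and 0.005 m and value of joint flap above 0.5 rad and contact force between the fingers and cover above 0.2 N), for 0.1 s.
At the end, for the whole second after the job is handed in: The carrier stands flat and at rest in the lane, within 5 mm of fully home against the stop; the cover is shut (within 0.06 rad); vases and paint pot are within 20 mm of where they stood (x of carrier in the frame of station between 0.025 and 0.034 m and y of carrier in the frame of station between -0.005 and 0.005 m and value of joint flap below 0.06 rad and height (world z) of carrier below 0.015 m and angle between carrier's own z axis and vertical below 0.06 rad and linear speed of carrier below 0.01 m/s and distance of each of vase_a, vase_b, paint_pot from where it was at the start of the episode below 0.02 m); the robot touches nothing.
It fails at once if the cover touches the jar or the carrier (over 0.5 N) (contact force between cover and carrier above 0.5 N).
It fails at once if the carrier is lifted more than 8 mm (height (world z) of carrier above 0.02 m).
It fails at once if the carrier is tipped more than 0.2 rad (angle between carrier's own z axis and vertical above 0.2 rad).
It fails at once if a vase or the paint pot is moved more than 20 mm (distance of any of vase_a, vase_b, paint_pot from where it was at the start of the episode above 0.02 m).
It also fails if it takes over 54 s, if anything falls off the work surface, if the arm or the gripper's body presses on something with over 40 N, if the wrist force passes 120 N, or if a joint passes its speed limit or range.

## Working session

There is one attempt and no reset: what is moved stays moved. The work goes in short steps, Python scripts to look and compute and a tool call to move; the robot and the scene stay as the last step left them, time stands still between calls to the robot, and variables do not carry over. Pictures are saved under pics/ and viewed, at most 10 in all, crops included, and the job is handed in when it is done.

Besides the shell and the picture viewer there is one more tool, called after "Request:" by a JSON object that holds its "api" and its "payload". move_arm: Moves the arm, as the interface text tells. Its arguments: {"type":"object","properties":{"commands":{"type":"array","items":{"type":"array"}}},"required":["commands"]}

```bash
mkdir -p pics; cat > h.py <<'E'
import numpy as np, cv2
from cell import env, read_camera, search_frame, cut_out
def save(p,n): cv2.imwrite('pics/'+n,p['image'][:,:,::-1])
def cam(p):
    R=cv2.Rodrigues(np.array(p['rvec'],float))[0]; return R,np.array(p['tvec'],float).ravel()
def proj(p,P):
    R,t=cam(p); c=np.atleast_2d(P)@R.T+t
    return np.c_[p['fx']*c[:,0]/c[:,2]+p['cx'],p['fy']*c[:,1]/c[:,2]+p['cy']]
def back(p,uv,z):
    R,t=cam(p); d=R.T@np.array([(uv[0]-p['cx'])/p['fx'],(uv[1]-p['cy'])/p['fy'],1]); o=-R.T@t
    return o+d*(z-o[2])/d[2]
E
python3 - <<'E'
from h import *
s=env.state(); print(s['t'],s['eef_pos'],s['tcp_rot'],s['opening'])
for n in('top','scene'):
    p=read_camera(n); save(p,n+'0.png'); R,t=cam(p); print(n,p['fx'],-R.T@t)
    for th in('station','stop','cover','wing','carrier','vase_a','paint_pot'):
        for r in search_frame(th,p)[:4]: print(n,th,r['at'],round(r['confidence'],2),back(p,r['at'],12).round())
E
```

```text
0.0 [216.4926576  586.26014531 404.13721277] [-3.14044748e+00 -1.21533335e-04  2.78785021e+00] 1.0056423630874047
top 597.0815077997844 [ 368.61161256   67.78089791 1170.31285161]
top station [307.9, 238.9] 0.56 [604.  37.  12.]
top stop [306.4, 238.4] 0.73 [605.  39.  12.]
top cover [304.8, 223.5] 0.73 [635.  39.  12.]
top carrier [307.9, 272.3] 0.85 [537.  45.  12.]
top carrier [218.5, 258.0] 0.74 [588. 216.  12.]
top carrier [220.2, 316.1] 0.57 [474. 223.  12.]
top vase_a [405.3, 214.8] 0.91 [ 628. -163.   12.]
top vase_a [206.1, 192.1] 0.89 [724. 228.  12.]
top paint_pot [396.2, 294.5] 0.92 [ 473. -120.   12.]
top paint_pot [404.6, 214.7] 0.71 [ 628. -161.   12.]
scene 573.2159333647229 [ 936.74543267 -334.43559298  852.17496198]
scene station [320.2, 264.0] 0.73 [618.  31.  12.]
scene stop [321.0, 264.3] 0.58 [619.  32.  12.]
scene cover [317.6, 247.2] 0.72 [592.  53.  12.]
scene wing [318.0, 248.2] 0.6 [594.  52.  12.]
scene carrier [285.9, 228.2] 0.79 [525.  43.  12.]
scene carrier [331.6, 157.9] 0.78 [476. 218.  12.]
scene vase_a [439.1, 218.1] 0.94 [709. 245.  12.]
scene vase_a [239.0, 337.6] 0.67 [ 615. -153.   12.]
scene paint_pot [192.3, 269.2] 0.69 [ 468. -123.   12.]
```

View pics/top0.png

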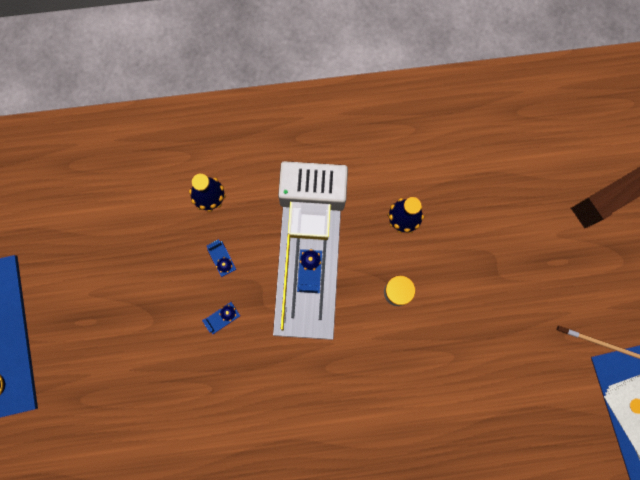

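View pics/scene0.png

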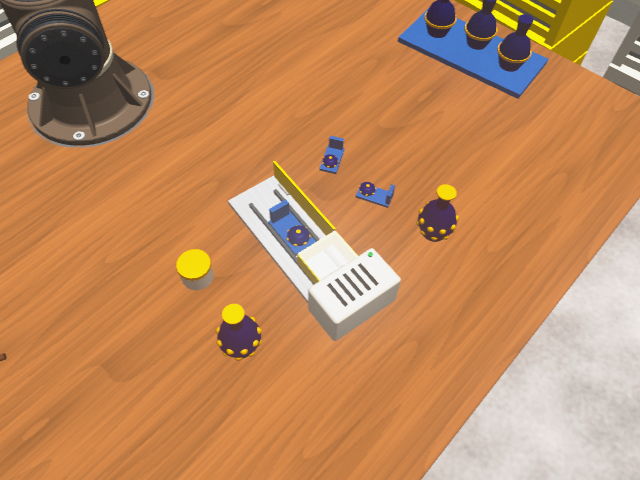

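The carrier candidates are top (310,270), which is the largest and lies between the rails, and the small look-alikes at (220,258) and (220,317). I choose (310,270) and check it in a close crop.

```bash
python3 - <<'E'
from h import *
a=cv2.imread('pics/top0.png')[155:345,255:365]; cv2.imwrite('pics/c1.png',cv2.resize(a[:],None,fx=5,fy=5,interpolation=cv2.INTER_CUBIC)[350:])
E
```

```text
(no output)
```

View pics/c1.png

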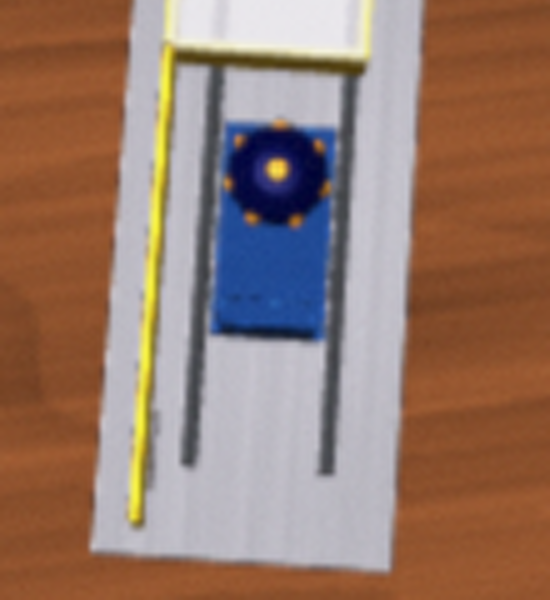

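The crop shows the large carrier between the rails, jar at about (310,258), wing along its left. Fit the station pose to the corner pixels.

```bash
python3 - <<'E'
from h import *
from scipy.optimize import least_squares
p=read_camera('top')
f=lambda L:np.array([[255+u/5-.4,225+v/5-.4] for u,v in L])
S=np.array([(-190,62,12),(-190,-54,12),(-155,29.5,20),(-155,23.5,20),(-155,-23.5,20),(-155,-29.5,20),(-180,46,64),(-180,42,64),(0,44,64)],float)
U=f([(92,550),(390,570),(181,466),(196,466),(319,474),(333,474),(130,524),(142,524),(165,46)])
def T(q,S):
    c,s=np.cos(q[2]),np.sin(q[2]); return np.c_[q[0]+c*S[:,0]-s*S[:,1],q[1]+s*S[:,0]+c*S[:,1],S[:,2]]
r=least_squares(lambda q:(proj(p,T(q,S))-U).ravel(),[600,40,0]); q=r.x
print(q.round(3)); print((proj(p,T(q,S))-U).round(1).tolist())
c,s=np.cos(q[2]),np.sin(q[2])
def inv(P): d=P[:2]-q[:2]; return np.round([c*d[0]+s*d[1],-s*d[0]+c*d[1]],1)
for n,z,uv in(('frontL',20,(227,123)),('frontR',20,(335,127)),('rearL',20,(211,334)),('rearR',20,(320,338)),('jar',45,(277,172)),('plate top rear',54,(266,333))):
    print(n,inv(back(p,f([uv])[0],z)))
print('deck far edges check', inv(back(p,f([(420,60)])[0],12)),inv(back(p,f([(395,480)])[0],12)))
# scene check overlay
k=read_camera('scene'); im=k['image'][:,:,::-1].copy()
D=np.array([(-190,62,12),(-190,-54,12),(-155,23.5,20),(-155,-23.5,20),(-180,42,64),(0,44,64),(0,-32,59),(52,0,12)],float)
for u in proj(k,T(q,D)): cv2.circle(im,tuple(np.int32(u*16)),16,(0,255,0),-1,cv2.LINE_AA,4)
cv2.imwrite('pics/s1.png',cv2.resize(im[150:310,200:400],None,fx=3.7,fy=3.7))
E
```

```text
[ 6.00408e+02  3.14440e+01 -1.83000e-01]
[[-0.2, 0.8], [0.7, 0.2], [-0.0, -0.1], [0.1, 0.1], [0.0, -0.2], [0.3, 0.0], [-0.3, -0.2], [-0.5, -0.1], [0.0, -0.4]]
frontL [-20.9  19.8]
frontR [-20.1 -22.5]
rearL [-104.   21.]
rearR [-103.2  -21.1]
jar [-43.5  -1. ]
plate top rear [-106.3   -0.3]
deck far edges check [ 10.3 -54.9] [-155.4  -53. ]
```

View pics/s1.png

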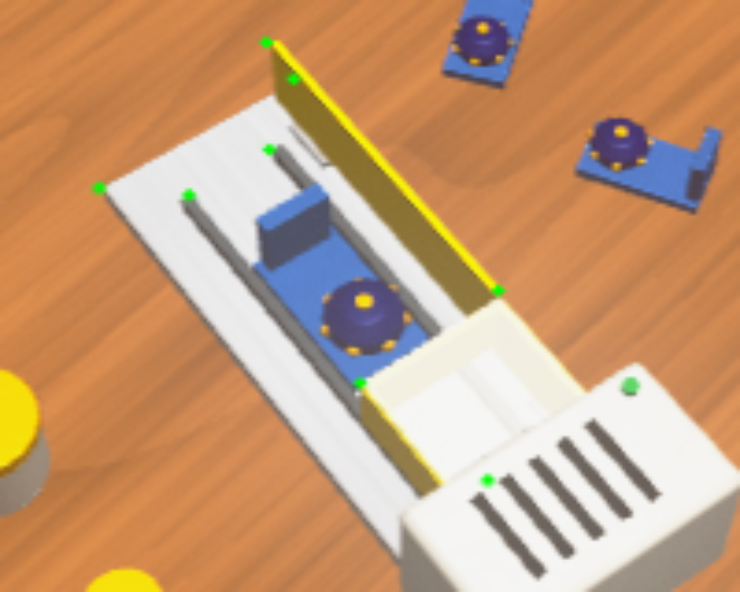

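Station overlay agrees within ~2 mm: station at (600,31), yaw −0.183, carrier x≈−42, plate rear at x≈−104. Move above the start point (TCP 476, 52), half open.

Request:
{"api": "move_arm", "payload": {"commands": [[[0.48,-0.99,0],0.118,0],[[0.48,-0.99,0],0.118,0],[[0.48,-0.99,0],0.118,0],[[0.48,-0.99,0],0.118,0],[[0.48,-0.99,0],0.118,0],[[0.48,-0.99,0],0.118,0],[[0.48,-0.99,0],0.118,0],[[0.48,-0.99,0],0.118,0],[[0.48,-0.99,0],0.118,0],[[0.48,-0.99,0],0.118,0],[[0.48,-0.99,0],0.118,0],[[0.48,-0.99,0],0.118,0],[[0.48,-0.99,0],0.118,0],[[0.48,-0.99,0],0.118,0],[[0.48,-0.99,0],0.118,0],[[0.48,-0.99,0],0.118,0],[[0.48,-0.99,0],0.118,0],[[0.48,-0.99,0],0.118,0],[[0,0,0],0,0],[[0,0,0],0,0]]}}

```text
t: 2.57
eef_pos: [476.1, 50.5, 404.6]
tcp_rot: [3.141, -0.0, 2.955]
ft_force: [-0.3, 0.3, 0.7]
opening: 0.504
grip_force: 0.0
```

Request:
{"api": "move_arm", "payload": {"commands": [[[0,0,-0.54],0,0],[[0,0,-0.54],0,0],[[0,0,-0.54],0,0],[[0,0,-0.54],0,0],[[0,0,-0.54],0,0],[[0,0,-0.54],0,0],[[0,0,-0.54],0,0],[[0,0,-0.54],0,0],[[0,0,0],0,0],[[0,0,0],0,0]]}}

```text
t: 3.4
eef_pos: [475.4, 52.5, 275.1]
tcp_rot: [-3.141, -0.002, 2.959]
ft_force: [-0.6, -0.6, 0.2]
opening: 0.504
grip_force: 0.0
```

```bash
python3 - <<'E'
from h import *
s=env.state(); print(s['eef_pos'])
p=read_camera('scene'); im=p['image'][:,:,::-1]
cv2.imwrite('pics/s2.png',cv2.resize(im[110:290,170:390],None,fx=3.3,fy=3.3,interpolation=cv2.INTER_CUBIC))
E
```

```text
[475.43313297  52.52358589 275.08305382]
```

View pics/s2.png

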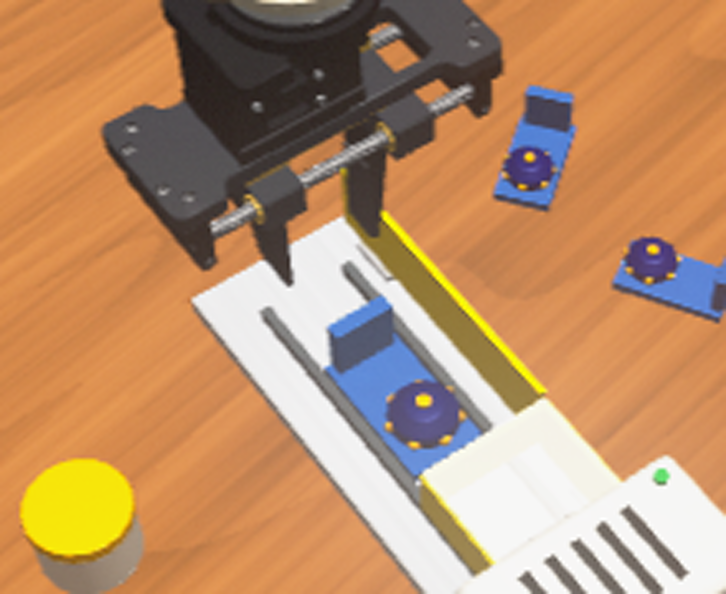

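The picture shows the right finger tip over the lane (~x crop 285,280) and the left finger just lane-side of the wing. Shift 3 mm off the wing and descend to tip z≈34.

Request:
{"api": "move_arm", "payload": {"commands": [[[-0.02,-0.1,-0.2],0,0],[[0,0,-0.3],0,0],[[0,0,-0.3],0,0],[[0,0,-0.3],0,0],[[0,0,-0.3],0,0],[[0,0,-0.3],0,0],[[0,0,0],0,0],[[0,0,0],0,0]]}}

```text
t: 4.12
eef_pos: [475.1, 48.7, 223.5]
tcp_rot: [-3.141, -0.002, 2.958]
ft_force: [0.3, 0.0, 0.5]
opening: 0.498
grip_force: 0.0
```

Request:
{"api": "move_arm", "payload": {"commands": [[[0.028,0.15,0],0,0],[[0.028,0.15,0],0,0],[[0.028,0.15,0],0,0],[[0.028,0.15,0],0,0],[[0.028,0.15,0],0,0],[[0.028,0.15,0],0,0],[[0.028,0.15,0],0,0],[[0.028,0.15,0],0,0],[[0,0,0],0,0],[[0,0,0],0,0],[[0,0,0],0,0],[[0,0,0],0,0]]}}

```text
t: 5.12
eef_pos: [481.6, 84.8, 224.2]
tcp_rot: [-3.141, -0.001, 2.958]
ft_force: [-2.9, -3.7, 1.6]
opening: 0.498
grip_force: 2.4
```

```bash
python3 - <<'E'
from h import *
s=env.state(); print(s['eef_pos'],s['ft_force'],s['opening'])
p=read_camera('scene'); im=p['image'][:,:,::-1]
cv2.imwrite('pics/s3.png',cv2.resize(im[110:290,190:410],None,fx=3.3,fy=3.3,interpolation=cv2.INTER_CUBIC))
E
```

```text
[481.60006991  84.80264287 224.21168846] [-2.94774927 -3.7497825   1.64809604] 0.49838914355793035
```

View pics/s3.png

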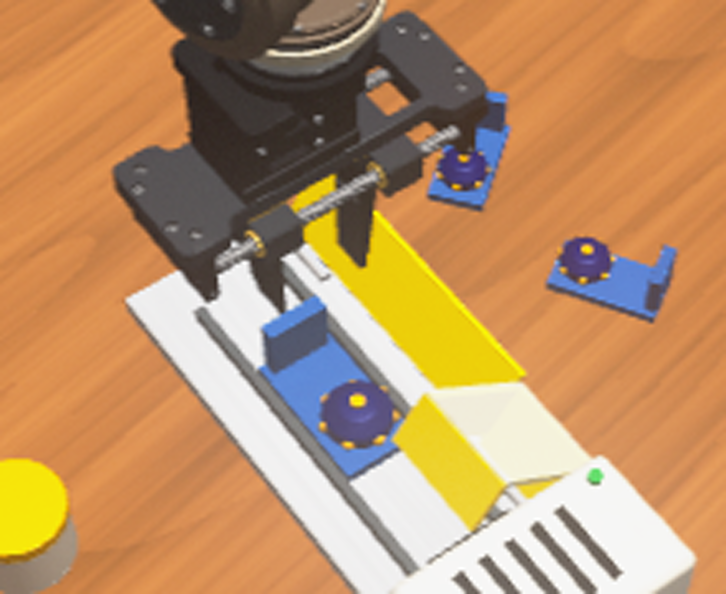

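The cover is up (tip at crop (445,420)), the jar is still outside, left finger on the wing, right finger behind the plate. I add 2 mm of opening, then push 60 mm gently.

Request:
{"api": "move_arm", "payload": {"commands": [[[0.012,0.065,0],0,0],[[0,0,0],0,0],[[0.098,-0.018,0],0,0],[[0.098,-0.018,0],0,0],[[0.098,-0.018,0],0,0],[[0.098,-0.018,0],0,0],[[0.098,-0.018,0],0,0],[[0.098,-0.018,0],0,0],[[0.098,-0.018,0],0,0],[[0.098,-0.018,0],0,0],[[0,0,0],0,0],[[0,0,0],0,0]]}}

```text
t: 6.17
eef_pos: [505.4, 82.4, 224.1]
tcp_rot: [-3.141, -0.001, 2.958]
ft_force: [-4.4, -2.6, 2.8]
opening: 0.502
grip_force: 2.5
```

```bash
cat >> h.py <<'E'
q=[600.4,31.44,-.183]; c,s_=np.cos(q[2]),np.sin(q[2])
def inv(P): d=np.array(P[:2])-q[:2]; return np.round([c*d[0]+s_*d[1],-s_*d[0]+c*d[1]],1)
E
python3 - <<'E'
from h import *
print(inv(env.state()['eef_pos']))
p=read_camera('scene')
# flap angle: wing's near top corner at x=0, r=51 above the hinge
for th in (.6,.7,.8,.9,1.,1.1):
    y,z=44+51*np.sin(th),13+51*np.cos(th); print(th,proj(p,[[q[0]-s_*y,q[1]+c*y,z]]).round(1))
im=p['image'][:,:,::-1]
cv2.imwrite('pics/s4.png',cv2.resize(im[150:290,230:390],None,fx=4.2,fy=4.2,interpolation=cv2.INTER_CUBIC))
for r in search_frame('carrier',p)[:2]: print(r['at'],inv(back(p,r['at'],30)))
E
```

```text
[-102.7   32.8]
0.6 [[347.6 222.5]]
0.7 [[349.4 222.4]]
0.8 [[351.  222.4]]
0.9 [[352.4 222.7]]
1.0 [[353.6 223.2]]
1.1 [[354.6 223.9]]
[290.0, 232.4] [-55.1  -7.6]
[376.7, 194.0] [-29.9 164.8]
```

View pics/s4.png

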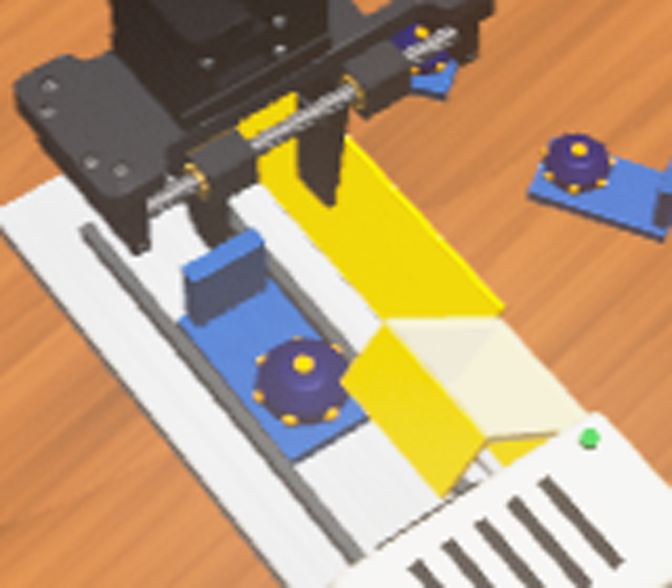

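Cover at ≈0.85–0.9 rad and the right finger at the plate (crop 210,240). Continue the push.

Request:
{"api": "move_arm", "payload": {"commands": [[[0.098,-0.018,0],0,0],[[0.098,-0.018,0],0,0],[[0.098,-0.018,0],0,0],[[0.098,-0.018,0],0,0],[[0.098,-0.018,0],0,0],[[0.098,-0.018,0],0,0],[[0.098,-0.018,0],0,0],[[0.098,-0.018,0],0,0],[[0.098,-0.018,0],0,0],[[0.098,-0.018,0],0,0],[[0.098,-0.018,0],0,0],[[0.098,-0.018,0],0,0],[[0.098,-0.018,0],0,0],[[0.098,-0.018,0],0,0],[[0.098,-0.018,0],0,0],[[0.098,-0.018,0],0,0],[[0.098,-0.018,0],0,0],[[0.098,-0.018,0],0,0],[[0,0,0],0,0],[[0,0,0],0,0]]}}

```text
t: 7.93
eef_pos: [558.4, 72.6, 224.1]
tcp_rot: [-3.141, -0.001, 2.958]
ft_force: [-3.6, -3.3, 2.6]
opening: 0.5
grip_force: 2.5
```

Request:
{"api": "move_arm", "payload": {"commands": [[[0.05,-0.009,0],0,0],[[0.05,-0.009,0],0,0],[[0.05,-0.009,0],0,0],[[0.05,-0.009,0],0,0],[[0,0,0],0,0],[[0,0,0],0,0]]}}

```text
t: 8.43
eef_pos: [564.0, 71.6, 224.1]
tcp_rot: [-3.141, -0.002, 2.958]
ft_force: [-6.5, -2.4, 4.8]
opening: 0.499
grip_force: 4.1
```

Request:
{"api": "move_arm", "payload": {"commands": [[[0.033,-0.006,0],0,0],[[0,0,0],0,0],[[0,0,0],0,0]]}}

```text
t: 8.68
eef_pos: [564.5, 71.6, 224.1]
tcp_rot: [-3.141, -0.004, 2.957]
ft_force: [-10.9, -2.5, 8.0]
opening: 0.503
grip_force: 5.7
```

Request:
{"api": "move_arm", "payload": {"commands": [[[0.033,-0.006,0],0,0],[[0,0,0],0,0],[[0,0,0],0,0]]}}

```text
t: 8.93
eef_pos: [564.9, 71.5, 224.1]
tcp_rot: [-3.141, -0.006, 2.957]
ft_force: [-13.8, -1.4, 10.6]
opening: 0.499
grip_force: 8.1
```

Force rises at front −32 mm: at the stop. Check with a picture.

```bash
python3 - <<'E'
from h import *
s=env.state(); print(inv(s['eef_pos']),s['ft_force'])
p=read_camera('scene'); im=p['image'][:,:,::-1]
cv2.imwrite('pics/s5.png',cv2.resize(im[160:300,230:390],None,fx=4.2,fy=4.2,interpolation=cv2.INTER_CUBIC))
E
```

```text
[-42.2  32.9] [-13.7863876   -1.39778964  10.57619861]
```

View pics/s5.png

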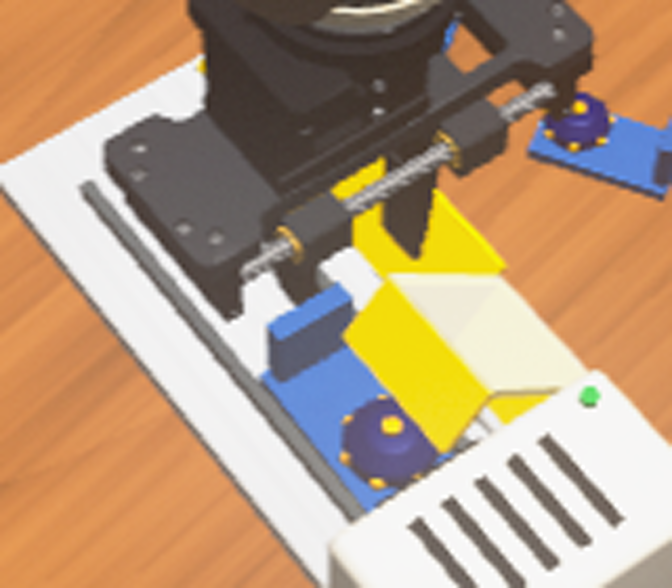

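```bash
python3 - <<'E'
from h import *
p=read_camera('scene')
f=lambda u,v:[230+u/4.2-.4,160+v/4.2-.4]
print('jar',inv(back(p,f(392,427),44)))
print('plate top rear-right',inv(back(p,f(268,323),54)),'front edge',inv(back(p,f(275,333),54)))
for n in (28,30): print(n,proj(p,[[q[0]+c*n,q[1]+s_*n,45]]),f(392,427))
E
```

```text
jar [30.4 -1.9]
plate top rear-right [-31.9 -16.3] front edge [-26.5 -16.8]
28 [[322.99697739 259.33680731]] [322.93333333333334, 261.26666666666665]
30 [[323.73695808 260.18773686]] [322.93333333333334, 261.26666666666665]
```

The jar is at x≈30 mm, so the carrier is home. Back off 15 mm, let the cover close gently, then lift.

Request:
{"api": "move_arm", "payload": {"commands": [[[-0.05,0.009,0],0,0],[[-0.05,0.009,0],0,0],[[-0.1,0.018,0],0,0],[[-0.1,0.018,0],0,0],[[-0.1,0.018,0],0,0],[[-0.1,0.018,0],0,0],[[0,0,0],0,0]]}}

```text
t: 9.62
eef_pos: [552.0, 73.8, 224.7]
tcp_rot: [3.141, 0.003, 2.957]
ft_force: [1.8, -3.2, 4.6]
opening: 0.502
grip_force: 2.4
```

Request:
{"api": "move_arm", "payload": {"commands": [[[-0.012,-0.066,0],0,0],[[-0.012,-0.066,0],0,0],[[-0.012,-0.066,0],0,0],[[-0.012,-0.066,0],0,0],[[-0.012,-0.066,0],0,0],[[-0.012,-0.066,0],0,0],[[-0.012,-0.066,0],0,0],[[-0.012,-0.066,0],0,0],[[-0.012,-0.066,0],0,0],[[-0.012,-0.066,0],0,0],[[-0.012,-0.066,0],0,0],[[-0.012,-0.066,0],0,0],[[-0.012,-0.066,0],0,0],[[-0.012,-0.066,0],0,0],[[-0.012,-0.066,0],0,0],[[-0.012,-0.066,0],0,0],[[-0.012,-0.066,0],0,0],[[-0.012,-0.066,0],0,0],[[0,0,0],0,0],[[0,0,0],0,0]]}}

```text
t: 11.28
eef_pos: [545.1, 38.1, 224.2]
tcp_rot: [3.141, 0.0, 2.957]
ft_force: [0.7, 0.4, 0.5]
opening: 0.501
grip_force: 0.0
```

Request:
{"api": "move_arm", "payload": {"commands": [[[0,0,0.4],0,0],[[0,0,0.5],0,0],[[0,0,0.7],0,0],[[0,0,0.7],0,0],[[0,0,0.7],0,0],[[0,0,0.7],0,0],[[-0.5,0,0.7],0,0],[[-0.5,0,0.7],0,0],[[-0.5,0,0.5],0,0],[[0,0,0],0,0],[[0,0,0],0,0],[[0,0,0],0,0]]}}

```text
t: 12.28
eef_pos: [500.5, 38.2, 391.6]
tcp_rot: [3.142, -0.0, 2.958]
ft_force: [-0.2, 0.3, 0.3]
opening: 0.499
grip_force: 0.0
```

```bash
python3 - <<'E'
from h import *
s=env.state(); print(s['t'],s['eef_pos'],s['ft_force'])
p=read_camera('scene'); im=p['image'][:,:,::-1]
cv2.imwrite('pics/s6.png',cv2.resize(im[140:360,170:470],None,fx=2.6,fy=2.6,interpolation=cv2.INTER_CUBIC))
E
```

```text
12.2833 [500.50552683  38.23831195 391.62852222] [-0.19716798  0.33251596  0.26315919]
```

View pics/s6.png

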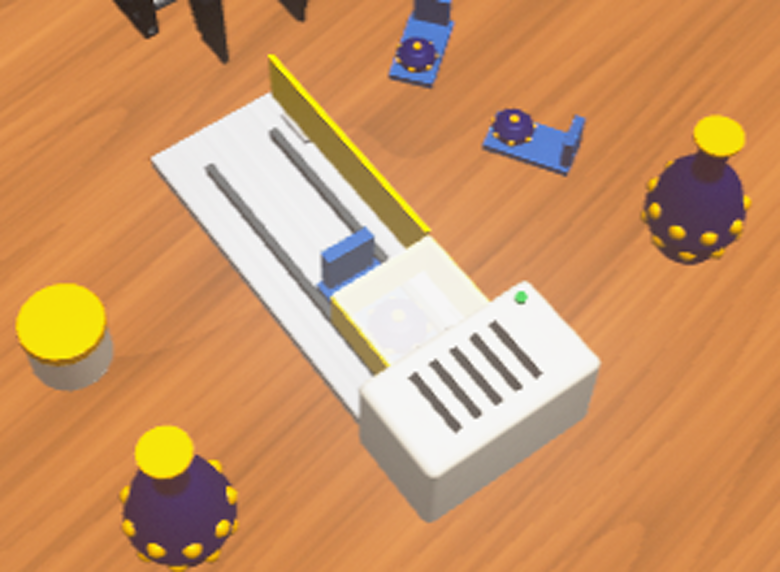

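The cover is shut over the jar (crop 398,318), the end plate is outside it, and the vases and pot have not moved. Hand in.

```bash
python3 -c "
from cell import env
print(env.job_done())"
```

```text
the job is handed in; nothing more can be done
None
```

The carrier is home against the stop (jar measured at station x ≈ 30 mm), the cover is shut over the jar, the vases and paint pot look unmoved, and the job is handed in; the judge returned no verdict.

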